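# Lay a heating block in its cradle and lock it with the notch lever

### The arm

A 7-joint arm with a two-finger parallel gripper is mounted at the origin on a cart in front of the work surface, level with it; the furniture and walls round the work are solid. World frame = base frame: x ahead of the robot, y to its left, z up, the work surface at z = 0. Lengths are in m, angles in rad, forces in N, time in s.
With the tool pointing down it reaches from about 0.425 to 0.925 m from the base axis. Payload 6.8 kg.
Tool frame: the origin (TCP) lies midway between the tips of the shut fingers; the grasp point (between the pads) lies 19 mm behind it; z points along the fingers, y is the line along which they close (so a half turn about z gives the same grasp; the last joint's range is limited). The gripper opens to 85 mm and grips with 20 to 120 N. Pads are 22 mm wide; open, the fingers measure 114 mm over their backs; the gripper's body (76 mm by 85 mm) begins 54 mm behind the grasp point. The pads swing forward as they close: fully open they stand 13 mm farther back than shut.
Start: joints at [1.1, 0.477, 0.022, 1.555, -0.011, 1.109, -0.083], TCP at [0.24, -0.631, 0.231] pointing down, gripper open.
Joint ranges: [-2.96, 2.96], [-0.34, 2.1], [-1.41, 1.46], [0.24, 2.44], [-1.37, 4.51], [0.17, 1.92], [-2.96, 2.96]. Speed limits (rad/s): [2.39, 2.39, 3.14, 3.14, 3.14, 3.14, 3.14].

### API

Orientations are given as a unit quaternion [w, x, y, z].
In Python, from station import * gives the robot as it stands.
- The arm moves only by the shell command python3 -m creep 'ROWS' [FORCE]. ROWS is JSON, a list of rows, each a list of 7 numbers: the gripper command: -1 is shut, 1 is fully open, values between are in proportion, then the shift along the world's x, y, z in mm, then the turn, a rotation vector about the world's x, y, z in rad. A call has 1 to 5 rows; each row shifts and turns the commanded pose from where the row before left it; what a row does not reach is not made up. A row lasts 1/8 s, in which the tool goes at most 62.5 mm and 10.7 degrees, less where a joint would pass 70% of its speed; a pose out of reach is approached as far as the arm can. A call is refused whole if a number of a shift passes 62.5 or a number of a turn 0.188, either way. A call with a gripper value outside its range is refused whole. The fingers move at their own pace and stop on an object; FORCE is the grip in N (left out, the last holds). Time passes only in rows, so rows that do not move let the fingers close. It gives the time, the measured TCP pose, the force, the opening and the grip force at its end, in the units of the state.
- get_obs(): the state, without advancing time (a new reading comes with each control period).
- read_camera(name): name is "scene" or "top" or "wrist"; returns (picture, depth): 420x560x3 uint8, red, green, blue; 420x560 float32, m along the optical axis (not along the pixel's ray), 0 where there is no reading.
- camera_params(name): a dict with "intrinsics" (3x3 intrinsics, pixels), "cam_to_world" (4x4, takes a point from camera to world coordinates); the wrist camera has in their place "mount" (4x4, takes a point from camera to tool coordinates, whose origin is the TCP and whose axes are the flange's). Camera axes: x right, y up, looking along -z (the intrinsics and any distortion apply to the point x, -y, -z); pixel columns grow to the right and rows downward; lengths in m; the calibration is good to about 2 mm. A picture is of the moment at which its call begins: read the wrist's pose just before it. camera_params takes no time and is no camera call.
- hand_in(): hands the job in; it is judged then, once.
The state is a dict: "t": time; "q": joint angles; "joint_vel": joint speeds; "joint_torque": joint torques, N m; "eef_pos": TCP position; "tool_rot": TCP orientation; "contact_force": force on the tool from outside, world axes, zero at the start; "torque": the same for the moment, N m; "gripper_width": opening from 0.0 (shut) to 1.0 (fully open); "grasp_force": force on a finger pad.
Only numpy, scipy, OpenCV 4.12 (cv2) and the standard library are available. Lean on these libraries where they do the work, as an engineer would, in place of code of your own. Each camera call takes 0.05 s, during which the arm holds its last target. There are 200 camera calls.

### The job

Tip the upright aluminium heating block away from you over the front edge of the raised bed, so that it lies flat on its side on the bed, lengthwise and with clearly more than half of its length over the bed. Then throw the knobbed lever out of its parking notch and let it drop fully into the notch marked by the pointed cone (not the one with the flat stud), so that the hold-down arm stands over the block. Leave the timer, the tube and the brown bottle where they are.

Things in the scene. Friction and masses are not known exactly. Their poses are not given: they have to be found in the camera images.
- cradle: Fixed grey cradle, 225 x 280 mm. Origin on the bench under the lever's vertical pivot; x points away from the operator, y left, z up (turned up to 0.15 rad). Left: the bed, a plate 10 mm high, x -22 (free front edge) to 70 mm, clear y 110 to 190 mm between 6 mm high lips, a like lip closes the rear; bare bench before it. The rest of the base: x -146 to 85, y -80 to 70 mm.
- bed (a point): Middle of the bed's front edge, on the bed's top (cradle frame: x -22, y 150, z 10 mm).
- guard_edge (a point): On the lower front edge of the clear plastic guard above the lever (cradle x -118, y 0, z 180 mm); the guard spans x -118 to 77, y -85 to 35 mm, on thin posts at its right and rear. The knob lies close to below this edge, so an upright gripper at the knob strikes the guard: lean the tool 30 to 45 degrees, its upper end back towards the operator (cradle -x), and it clears.
- middle_notch (a point): Floor of the middle notch (cradle x -100, y 0, z 30 mm). Four steel teeth, tops 67 mm above the bench, stand at 88 to 112 mm from the pivot and leave three notches 16 mm wide with rounded corners, at swing -0.40 (left, parking), 0 (middle) and +0.40 rad (right).
- block: Loose aluminium heating block, 45 x 45 x 100 mm, about 0.45 kg, four dark wells in its top. Origin: centre of its underside; z along its length. Starts upright on the bench, 12 to 42 mm before the bed edge, up to 10 mm off the bed's middle line, turned up to 0.12 rad. Slid against the edge and pushed near its top, it pivots over the edge and falls by itself once tilted some 35 degrees.
- block_center (a point): Centre of the block, 50 mm along its z axis from the origin. Lying on the bed it is 32.5 mm above the bench, block z along the cradle's x; the foot then overhangs the edge by 10 mm or more. With its centre 9 mm or more behind the edge it is well in; if less, push it further in (10 mm overhang is against the rear lip).
- rotor (a joint): Swing of lever and hold-down arm about the vertical pivot, rad, -0.46 to 0.46: -0.40 parking notch (start, knob at left), 0 middle, +0.40 right notch; positive moves the knob right (cradle -y). Play in a notch 0.03 rad, light friction. The arm (foot 58 mm above the bench, 154 mm from the pivot) is behind the bed when parked, over the lying block in the other notches.
- lever (a joint): Lift of the lever bar about a level axis through the pivot 62 mm above the bench, rad, 0 (down, seated in a notch) to 0.20; a spring presses it down with about 3 N at the knob. The bar, 10 mm thick, sits 10 mm deep in a notch and clears the teeth above 0.11 rad (knob raised 16 mm).
- knob (a point): Centre of the lever's upright black knob, a cylinder 24 mm across and 26 mm high on a thin stem; seated it is 90 mm above the bench, 28 mm above the bar's centre line. At swing a it stands at cradle x = -145 cos a, y = -145 sin a (mm). Pinch it from any side; it turns with the lever and can slip round in the grip.
- lever_mark (a point): Point on the lever bar's centre line 134 mm from the pivot; straight above the marker of a notch when the bar is in that notch.
- index_cone: Fixed pointed steel cone, 14 mm across, 22 mm high, in front of the notch to be used (middle or right, varies), 134 mm from the pivot on the notch's centre line. Origin at its underside, 30 mm above the bench.
- flat_stud: Fixed flat steel stud, 14 mm across, 4 mm high, in front of the other, unused notch. Origin at its underside.
- timer: Loose white bench timer, 67 x 63 x 18 mm, lying at the left of the work: leave it. Origin under its centre.
- tube: Loose capped conical tube, 119 mm long, lying at the left of the work: leave it. Origin under its centre.
- amber: Loose brown bottle with black cap, 68 mm across, 130 mm high, standing at the left rear: leave it. Origin under its centre.
Things that resemble listed ones, but are neither listed nor needed, are in the scene too. What is meant by the block is not blue, turquoise or yellow, and is the smaller of those in its own colour.

How it is judged:
On the way:
1. the block lies flat on the bed, the lever still in its parking notch (angle between block's own z axis and vertical between 1.48 and 1.66 rad and x of block_center in the frame of cradle between -0.013 and 0.025 m and y of block_center in the frame of cradle between 0.124 and 0.176 m and z of block_center in the frame of cradle between 0.028 and 0.037 m and angle between the z axis of block and the x axis of cradle, either way round below 0.25 rad and linear speed of block below 0.02 m/s and value of joint rotor below -0.3 rad), for 0.3 s.
At the end, for the whole second after the job is handed in: Block at rest on its side on the bed: level within 5 degrees, along cradle x within 0.25 rad, centre 28-37 mm above the bench, at cradle x -13 to 25, y 124 to 176 mm. Lever at rest in the cone-marked notch: lever mark within 9 mm of the cone seen from above, lift below 0.025 rad (angle between block's own z axis and vertical between 1.48 and 1.66 rad and x of block_center in the frame of cradle between -0.013 and 0.025 m and y of block_center in the frame of cradle between 0.124 and 0.176 m and z of block_center in the frame of cradle between 0.028 and 0.037 m and angle between the z axis of block and the x axis of cradle, either way round below 0.25 rad and linear speed of block below 0.02 m/s and horizontal distance between lever_mark and index_cone below 0.009 m and value of joint lever below 0.025 rad and velocity of joint rotor between -0.05 and 0.05 rad/s); the robot touches nothing.
It fails at once if the timer is pushed more than 15 mm (distance of timer from where it was at the start of the episode above 0.015 m).
It fails at once if the tube is pushed more than 15 mm (distance of tube from where it was at the start of the episode above 0.015 m).
It fails at once if the brown bottle is pushed more than 15 mm (distance of amber from where it was at the start of the episode above 0.015 m).
It also fails if it takes over 67 s, if anything falls off the work surface, if the arm or the gripper's body presses on something with over 40 N, if the wrist force passes 120 N, or if a joint passes its speed limit or range.

## Working session

There is one attempt and no reset: what is moved stays moved. The work goes in short steps, Python scripts to look and compute and a shell command to move; the robot and the scene stay as the last step left them, time stands still between calls to the robot, and variables do not carry over. Pictures are saved under pics/ and viewed, at most 10 in all, crops included, and the job is handed in when it is done.

```bash
mkdir -p pics; cat > h.py <<'E'
from station import *
import numpy as np, cv2
from scipy.spatial.transform import Rotation as R
def shot(n,f=None):
    o=get_obs(); p,d=read_camera(n)
    if f: cv2.imwrite('pics/'+f,p[:,:,::-1])
    np.savez('pics/%s.npz'%n,p=p,d=d,e=o['eef_pos'],r=o['tool_rot']); return p,d
def world(n,uv):
    z=np.load('pics/%s.npz'%n); c=camera_params(n); K=np.array(c['intrinsics']); out=[]
    if 'cam_to_world' in c: T=np.array(c['cam_to_world'])
    else:
        q=z['r']; W=np.eye(4); W[:3,:3]=R.from_quat([q[1],q[2],q[3],q[0]]).as_matrix(); W[:3,3]=z['e']; T=W@np.array(c['mount'])
    for u,v in uv:
        D=z['d'][int(v),int(u)]; x=np.linalg.inv(K)@[u,v,1]*D
        out.append((T@[x[0],-x[1],-x[2],1])[:3])
    return np.array(out)
E
python3 -c "
from h import *
for n in ['scene','top']:
    p,d=shot(n,n+'1.png'); print(camera_params(n))
print(get_obs()['t'])"
```

```text
{'intrinsics': array([[416.3720505 ,   0.        , 278.52869922],
       [  0.        , 416.3720505 , 211.75534496],
       [  0.        ,   0.        ,   1.        ]]), 'cam_to_world': array([[ 0.57912545,  0.72443158, -0.37391524,  0.25003645],
       [-0.81516217,  0.52084396, -0.25344072, -0.13616646],
       [ 0.01115103,  0.45157553,  0.89216321,  0.8752303 ],
       [ 0.        ,  0.        ,  0.        ,  1.        ]])}
{'intrinsics': array([[532.93907767,   0.        , 268.15752954],
       [  0.        , 532.93907767, 204.79510506],
       [  0.        ,   0.        ,   1.        ]]), 'cam_to_world': array([[ 1.12080379e-03,  9.84322566e-01, -1.76374120e-01,
         4.03964124e-01],
       [-9.99864943e-01, -1.78880481e-03, -1.63369397e-02,
         7.75920864e-02],
       [-1.63963172e-02,  1.76368610e-01,  9.84187621e-01,
         1.15207693e+00],
       [ 0.00000000e+00,  0.00000000e+00,  0.00000000e+00,
         1.00000000e+00]])}
0.1
```

View pics/scene1.png

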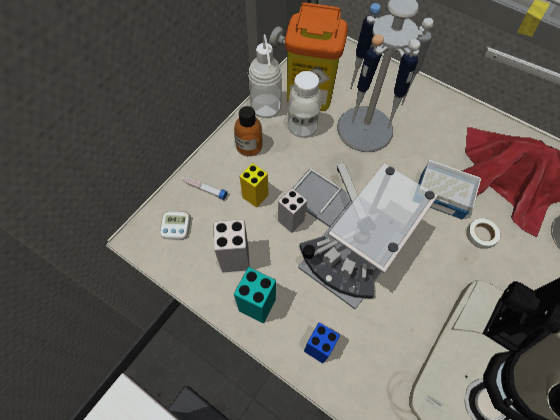

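View pics/top1.png

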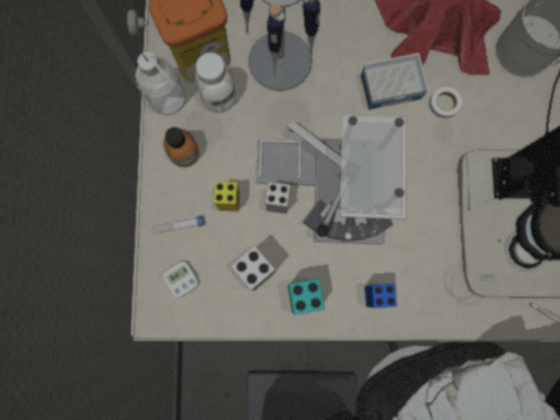

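The grey candidates in the top view are the small block at (278,195), just before the bed, and the larger one at (253,267). The smaller one fits, and the yellow, turquoise and blue blocks are excluded by colour. I'll confirm in an enlarged crop.

```bash
python3 -c "
from h import *
p=np.load('pics/top.npz')['p'][110:255,230:420]; s=np.load('pics/scene.npz')['p'][150:310,260:450]
a=cv2.resize(p,None,fx=4,fy=4,interpolation=3); cv2.imwrite('pics/c1.png',a[:,:,::-1])
b=cv2.resize(s,None,fx=3.75,fy=3.75,interpolation=3); cv2.imwrite('pics/c2.png',b[:,:,::-1])"
```

```text
(no output)
```

View pics/c1.png

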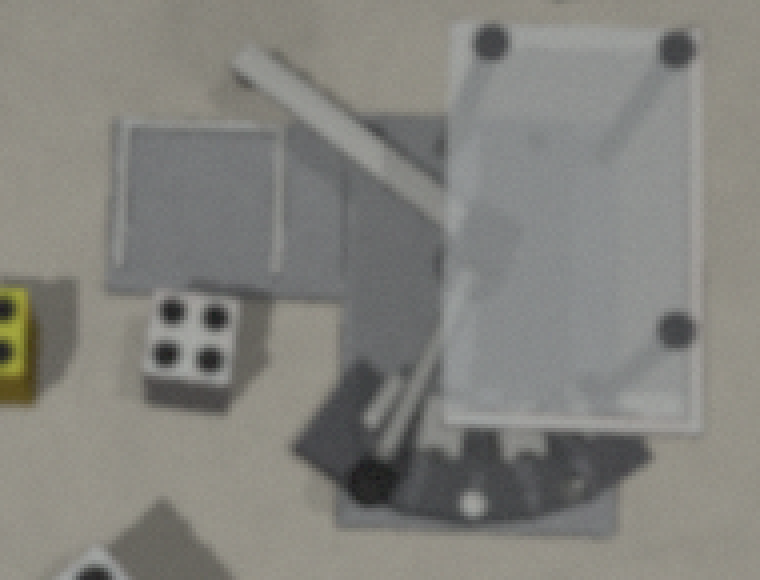

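View pics/c2.png

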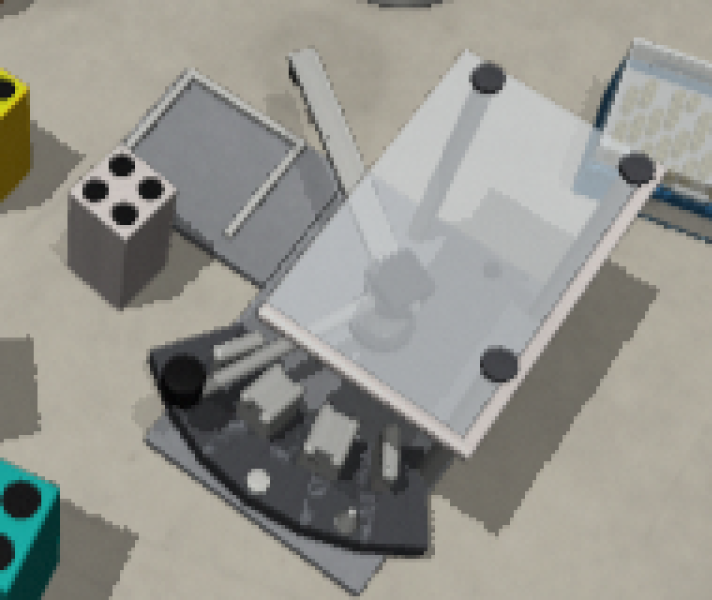

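```bash
python3 -c "
from h import *
np.set_printoptions(precision=4,suppress=True)
c=lambda L:[(230+x/4,110+y/4) for x,y in L]
print(world('top',c([(115,285),(338,292),(345,520),(610,528),(128,140),(270,140)])))
print('block',world('top',c([(150,292),(236,300),(228,382),(147,373),(190,335)])))
print('knob',world('top',c([(371,482)])),'marks',world('top',c([(473,503),(575,487)])))
s=lambda L:[(260+x/3.75,150+y/3.75) for x,y in L]
print('sc knob, markers',world('scene',s([(182,375),(258,480),(345,518),(345,508)])))
print('block top sc',world('scene',s([(122,190),(122,152),(174,190),(122,236),(72,194)])))
print('guard',world('scene',s([(265,312),(468,447)])),world('top',c([(448,422),(695,430)])))
"
```

```text
[[ 0.6604  0.1171  0.0137]
 [ 0.6564 -0.0047  0.0123]
 [ 0.5318 -0.007   0.0084]
 [ 0.5275 -0.1492  0.0071]
 [ 0.7414  0.1102  0.0177]
 [ 0.7427  0.0316  0.0122]]
block [[0.658  0.0981 0.0062]
 [0.6327 0.0531 0.1013]
 [0.5912 0.0573 0.0987]
 [0.596  0.0979 0.0983]
 [0.6153 0.0763 0.0985]]
knob [[ 0.5402 -0.0132  0.1023]] marks [[ 0.538  -0.0727  0.0323]
 [ 0.5442 -0.1233  0.0504]]
sc knob, markers [[ 0.5386 -0.0148  0.1042]
 [ 0.5368 -0.0732  0.0352]
 [ 0.5428 -0.1242  0.0452]
 [ 0.5532 -0.121   0.0296]]
block top sc [[0.6137 0.0752 0.1   ]
 [0.6341 0.0892 0.0999]
 [0.6316 0.0517 0.0985]
 [0.5901 0.059  0.0991]
 [0.5949 0.0965 0.1006]]
guard [[ 0.557  -0.0427  0.1895]
 [ 0.5535 -0.1552  0.1905]] [[ 0.5563 -0.0411  0.1902]
 [ 0.5524 -0.153   0.1906]]
```

The crop shows the small grey block with four wells, just before the bed. The middle marker at c1 (473,503) measures 33 mm high, so it is the flat stud. The right one at (575,487) measures about 50 mm, so it is the cone and the target is +0.40. Next I'll check obstacles and tool orientation.

```bash
python3 -c "
from h import *
np.set_printoptions(precision=3,suppress=True)
c=lambda L:[(230+x/4,110+y/4) for x,y in L]
print('bigblock',world('top',[(253,249),(253,267),(273,265),(285,290),(300,285),(322,292),(375,290)]))
for u0 in range(420,560,20):
  P=world('top',[(u,v) for u in range(u0,u0+20,3) for v in range(130,400,3)]); P=P[P[:,2]<.9]
  i=P[:,2].argmax(); print(u0,P[i])
o=get_obs(); q=o['tool_rot']; print(o['eef_pos'],R.from_quat([q[1],q[2],q[3],q[0]]).as_matrix(),o['gripper_width'])
"
```

```text
bigblock [[ 0.5    0.123  0.135]
 [ 0.466  0.123  0.136]
 [ 0.479  0.086 -0.002]
 [ 0.426  0.061 -0.002]
 [ 0.432  0.034  0.134]
 [ 0.421 -0.018  0.001]
 [ 0.424 -0.112  0.104]]
420 [ 0.447 -0.238  0.006]
440 [ 0.672 -0.315  0.019]
460 [ 0.678 -0.342  0.047]
480 [ 0.693 -0.385  0.065]
500 [ 0.643 -0.347  0.209]
520 [ 0.689 -0.391  0.224]
540 [ 0.568 -0.357  0.337]
[ 0.239 -0.631  0.23 ] [[ 0.935  0.355 -0.001]
 [ 0.355 -0.935  0.001]
 [-0.    -0.002 -1.   ]] 0.9984933658887251
```

```bash
python3 -m creep '[[-0.53,15,30,45,0,0,-0.08],[-0.53,28,40,35,0,0,-0.08],[-0.53,28,42,30,0,0,-0.08],[-0.53,30,45,20,0,0,-0.08],[-0.53,30,45,10,0,0,-0.074]]'
```

```text
t: 0.72
eef_pos: [0.3715, -0.4277, 0.3724]
tool_rot: [0.001, 1.0, -0.017, 0.001]
contact_force: [0.7, -0.1, -0.2]
gripper_width: 0.237
grasp_force: 0.0
```

```bash
python3 -m creep '[[-0.53,12,59,0,0,0,0],[-0.53,12,59,0,0,0,0],[-0.53,12,59,0,0,0,0],[-0.53,12,59,0,0,0,0],[-0.53,12,59,0,0,0,0]]'; python3 -c "
from station import *;o=get_obs();print(o['q'])"
```

```text
t: 1.35
eef_pos: [0.4304, -0.1321, 0.3712]
tool_rot: [0.0, 1.0, -0.016, -0.0]
contact_force: [1.7, -0.5, -0.5]
gripper_width: 0.236
grasp_force: 0.0
[ 4.30431456e-01 -5.91424846e-06 -2.69056188e-01  1.85102486e+00
  2.12284475e-04  1.29061067e+00 -1.44085153e+00]
```

```bash
python3 -m creep '[[-0.53,25,50,-10,0,0,0],[-0.53,27,50,-15,0,0,0],[-0.53,27,50,-20,0,0,0],[-0.53,27,50,-30,0,0,0],[-0.53,26,7,-55,0,0,0]]'
```

```text
t: 1.98
eef_pos: [0.5636, 0.0768, 0.2429]
tool_rot: [-0.001, 1.0, -0.013, 0.002]
contact_force: [-0.1, -0.6, -0.1]
gripper_width: 0.232
grasp_force: 0.0
```

```bash
python3 -c "
from h import *
shot('wrist','w1.png')"
```

```text
(no output)
```

View pics/w1.png

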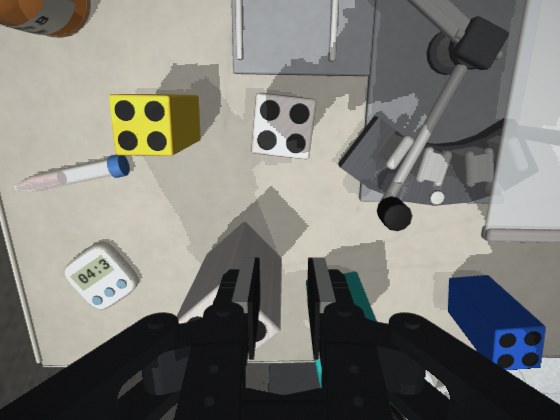

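The wrist view shows the block top at corners (258,94), (315,100), (308,158), (252,151), and the bed edge from (233,72) to (368,76).

```bash
python3 -c "
from h import *
np.set_printoptions(precision=4,suppress=True)
print(world('wrist',[(260,97),(312,102),(306,155),(255,149),(283,127)]),world('wrist',[(240,69),(360,73),(437,198)]))"
```

```text
[[0.6364 0.0928 0.0977]
 [0.6319 0.0546 0.098 ]
 [0.5929 0.0593 0.0985]
 [0.5986 0.0981 0.0993]
 [0.6143 0.0764 0.098 ]] [[ 0.6615  0.1162  0.0078]
 [ 0.6551  0.0028  0.0082]
 [ 0.5375 -0.071   0.0333]]
```

```bash
python3 -m creep '[[-0.53,0,0,-55,0,0,0],[-0.53,0,0,-55,0,0,0],[-0.53,0,0,-55,0,0,0],[-0.53,0,0,-20,0,0,0],[-0.53,0,0,0,0,0,0]]'
```

```text
t: 2.65
eef_pos: [0.5613, 0.0715, 0.0565]
tool_rot: [0.0, 1.0, -0.016, -0.001]
contact_force: [0.5, -0.2, 0.6]
gripper_width: 0.234
grasp_force: 0.0
```

```bash
python3 -m creep '[[-0.53,4,5,-22,0,0,-0.01],[-0.53,8,0,0,0,0,0],[-0.53,8,0,0,0,0,0],[-0.53,6,0,0,0,0,0],[-0.53,5,0,0,0,0,0]]'
```

```text
t: 3.28
eef_pos: [0.593, 0.0763, 0.0363]
tool_rot: [0.0, 1.0, -0.021, -0.0]
contact_force: [-5.3, -0.3, 4.0]
gripper_width: 0.234
grasp_force: 2.2
```

```bash
python3 -m creep '[[-0.53,4,0,0,0,0,0],[-0.53,3,0,0,0,0,0],[-0.53,0,0,0,0,0,0]]'
```

```text
t: 3.65
eef_pos: [0.6001, 0.0767, 0.0351]
tool_rot: [-0.0, 1.0, -0.021, 0.0]
contact_force: [-3.9, -0.3, 3.0]
gripper_width: 0.235
grasp_force: 1.2
```

```bash
python3 -m creep '[[-0.53,2,0,0,0,0,0],[-0.53,2,0,0,0,0,0],[-0.53,0,0,0,0,0,0]]'
```

```text
t: 4.03
eef_pos: [0.6024, 0.0768, 0.0349]
tool_rot: [0.0, 1.0, -0.02, -0.001]
contact_force: [-8.9, 0.7, 6.3]
gripper_width: 0.237
grasp_force: 3.4
```

```bash
python3 -m creep '[[-0.53,2,0,0,0,0,0],[-0.53,2,0,0,0,0,0],[-0.53,0,0,0,0,0,0]]'
```

```text
t: 4.4
eef_pos: [0.6028, 0.0767, 0.0345]
tool_rot: [0.001, 1.0, -0.02, -0.005]
contact_force: [-17.7, 0.0, 14.2]
gripper_width: 0.233
grasp_force: 8.3
```

```bash
python3 -m creep '[[-0.53,-14,0,0,0,0,0],[-0.53,0,0,48,0,0,0],[-0.53,8,0,0,0,0,0],[-0.53,6,0,0,0,0,0],[-0.53,6,0,0,0,0,0]]'
```

```text
t: 5.03
eef_pos: [0.6135, 0.0764, 0.0821]
tool_rot: [0.0, 1.0, -0.021, -0.001]
contact_force: [-1.5, 0.0, 2.8]
gripper_width: 0.232
grasp_force: 1.2
```

```bash
python3 -m creep '[[-0.53,6,0,0,0,0,0],[-0.53,6,0,0,0,0,0],[-0.53,6,0,0,0,0,0],[-0.53,4,0,0,0,0,0],[-0.53,4,0,0,0,0,0]]'
```

```text
t: 5.65
eef_pos: [0.6402, 0.0766, 0.0831]
tool_rot: [-0.0, 1.0, -0.021, 0.0]
contact_force: [0.4, -1.0, -0.1]
gripper_width: 0.232
grasp_force: 0.0
```

```bash
python3 -m creep '[[-0.53,-5,0,20,0,0,0],[-0.53,-25,0,50,0,0,0],[-0.53,-45,0,40,0,0,0],[-0.53,0,0,20,0,0,0],[-0.53,0,0,0,0,0,0]]'; python3 -c "
from h import *
p,d=shot('wrist'); a=cv2.resize(p[0:230,150:470],None,fx=2.5,fy=2.5); cv2.imwrite('pics/w2.png',a[:,:,::-1])"
```

```text
t: 6.28
eef_pos: [0.5657, 0.0769, 0.2162]
tool_rot: [-0.0, 1.0, -0.021, 0.003]
contact_force: [0.4, -0.8, -0.6]
gripper_width: 0.235
grasp_force: 0.0
```

View pics/w2.png

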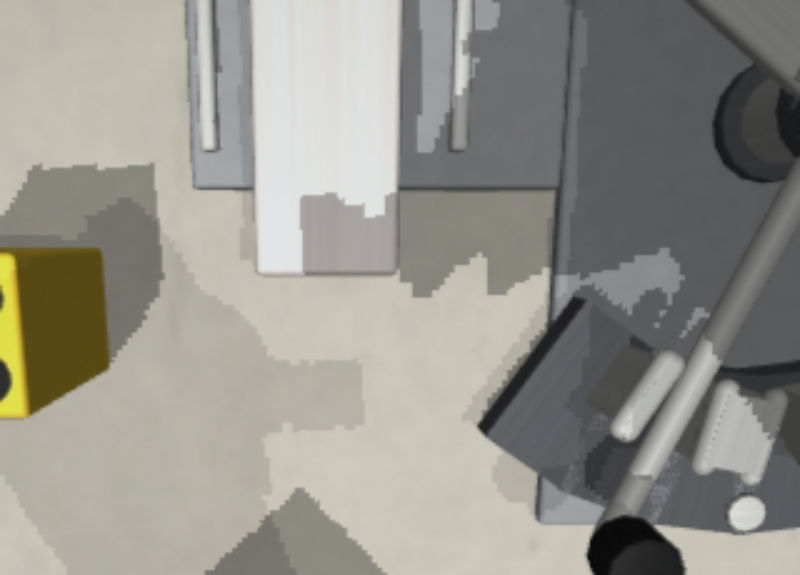

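The block lies on the bed with its foot overhanging. Its foot edge is at crop row 270 and the bed edge at row 187. I'll measure the overhang.

```bash
python3 -c "
from h import *
np.set_printoptions(precision=4,suppress=True)
c=lambda L:[(150+x/2.5,y/2.5) for x,y in L]
print(world('wrist',c([(262,262),(392,262),(258,30),(396,30),(200,182),(235,182),(420,182),(550,182)])))
print(world('wrist',c([(635,540)])))
shot('top')
P=world('top',[(u,v) for u in range(262,300) for v in range(140,205)]); P=P[(P[:,2]>.045)&(P[:,2]<.065)]
r=cv2.minAreaRect(P[:,:2].astype(np.float32)*1000); print(r,P[:,2].mean())
"
```

```text
[[ 0.633   0.0968  0.0535]
 [ 0.6313  0.056   0.0529]
 [ 0.6987  0.0939  0.0535]
 [ 0.697   0.0534  0.0537]
 [ 0.6599  0.1204  0.0075]
 [ 0.6593  0.1079  0.0094]
 [ 0.6567  0.0431  0.0097]
 [ 0.6549 -0.0027  0.0086]]
[[ 0.5524 -0.0095  0.1008]]
((0.0, 0.0), (0.0, 0.0), 0.0) nan<string>:9: RuntimeWarning: Mean of empty slice.
  ret = ret.dtype.type(ret / rcount)
```

The block is in: overhang about 27 mm, so its centre is about 23 mm behind the edge. Next is the knob, with the tool leaned about 41°.

```bash
python3 -m creep '[[0.4,-20,-10,5,0,-0.144,0],[0.4,-20,-20,5,0,-0.144,0],[0.4,-20,-20,0,0,-0.144,0],[0.4,-5,-21,-10,0,-0.144,0],[0.4,0,-22,-15,0,-0.144,0]]'; python3 -c "
from h import *
print(get_obs()['q'])"
```

```text
t: 7.0
eef_pos: [0.4985, -0.0056, 0.2135]
tool_rot: [0.007, 0.953, -0.025, 0.303]
contact_force: [1.1, -1.1, 0.4]
gripper_width: 0.692
grasp_force: 0.0
[ 0.16028703 -0.00837999 -0.36558164  2.40897215  0.80511771  0.19963664
 -2.57936454]
```

```bash
python3 -m creep '[[0.4,8,-5,-20,0,0,0],[0.4,10,-5,-40,0,0,0],[0.4,5,0,-30,0,-0.05,0],[0.4,0,0,0,0,-0.05,0],[0.4,0,0,0,0,0,0]]'; python3 -c "
from h import *
o=get_obs();q=o['tool_rot'];print(o['q'],R.from_quat([q[1],q[2],q[3],q[0]]).as_matrix()[:,2])
p,d=shot('wrist','w3.png')"
```

```text
t: 7.62
eef_pos: [0.5303, -0.0247, 0.1905]
tool_rot: [0.001, 0.951, -0.02, 0.309]
contact_force: [0.5, 0.4, 0.6]
gripper_width: 0.697
grasp_force: 0.0
[ 0.51843716  0.12724626 -0.66748343  2.36471103  1.28347935  0.16971203
 -2.95849472] [ 0.58812667 -0.01386263 -0.80865002]
```

View pics/w3.png

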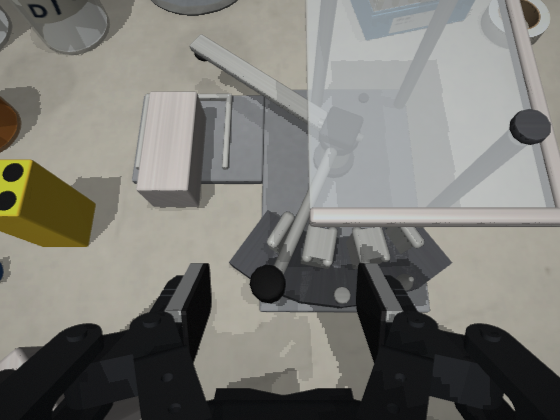

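The wrist joints 6 and 7 have hit their limits. The half-turned grasp is equivalent and frees joint 7, so I'll back off and turn the tool about its own axis.

```bash
python3 -m creep '[[0.4,0,20,25,0,0,0],[0.4,0,30,25,0,0,0],[0.4,0,10,20,-0.106,0,0.146],[0.4,0,0,0,-0.106,0,0.146],[0.4,0,0,0,-0.106,0,0.146]]'; python3 -c "
from h import *
o=get_obs();q=o['tool_rot'];print(o['q'],R.from_quat([q[1],q[2],q[3],q[0]]).as_matrix())"
```

```text
t: 8.3
eef_pos: [0.5313, 0.0304, 0.2525]
tool_rot: [0.08, 0.922, 0.225, 0.304]
contact_force: [0.0, -0.2, -0.3]
gripper_width: 0.7
grasp_force: 0.0
[ 0.57723855  0.00827529 -0.83655004  2.29162869  0.65566418  0.27929956
 -1.93142788] [[ 0.71410709  0.36696434  0.59614447]
 [ 0.4640592  -0.88574008 -0.01065672]
 [ 0.52411842  0.28425637 -0.80280645]]
```

```bash
python3 -m creep '[[0.4,0,0,0,-0.106,0,0.146],[0.4,0,0,0,-0.106,0,0.146],[0.4,0,0,0,-0.106,0,0.146],[0.4,0,0,0,-0.106,0,0.146],[0.4,0,0,0,-0.106,0,0.146]]'
```

```text
t: 8.93
eef_pos: [0.5311, 0.0303, 0.2521]
tool_rot: [0.201, 0.73, 0.606, 0.244]
contact_force: [0.7, -0.7, 0.2]
gripper_width: 0.701
grasp_force: 0.0
```

```bash
python3 -m creep '[[0.4,0,0,0,-0.106,0,0.146],[0.4,0,0,0,-0.106,0,0.146],[0.4,0,0,0,-0.106,0,0.146],[0.4,0,0,0,-0.106,0,0.146],[0.4,0,0,0,-0.106,0,0.146]]'; python3 -c "
from h import *
o=get_obs();q=o['tool_rot'];print(o['q'],R.from_quat([q[1],q[2],q[3],q[0]]).as_matrix())"
```

```text
t: 9.55
eef_pos: [0.5311, 0.0303, 0.2521]
tool_rot: [0.281, 0.392, 0.865, 0.136]
contact_force: [-0.2, 0.5, -0.9]
gripper_width: 0.701
grasp_force: 0.0
[ 0.61692686  0.00860512 -0.85018114  2.29071112  0.53367804  0.25341199
  0.01139574] [[-0.53486402  0.60136998  0.59352728]
 [ 0.75455972  0.65605399  0.01525737]
 [-0.38021061  0.45601239 -0.80466924]]
```

```bash
python3 -m creep '[[0.4,0,0,0,-0.1,0,0.137],[0.4,0,0,0,-0.1,0,0.137],[0.4,0,-10,0,-0.1,0,0.137],[0.4,0,-10,0,-0.1,0,0.137],[0.4,0,-20,-20,-0.1,0,0.137]]'
```

```text
t: 10.18
eef_pos: [0.5325, -0.0095, 0.2336]
tool_rot: [0.308, 0.001, 0.951, 0.008]
contact_force: [0.3, 0.0, 0.5]
gripper_width: 0.7
grasp_force: 0.0
```

```bash
python3 -m creep '[[0.4,-3,-4,-25,0,0,0],[0.4,-3,0,-30,0,0,0],[0.4,0,0,-30,0,0,0],[0.4,0,0,0,0,0,0]]'; python3 -c "
from h import *
o=get_obs();q=o['tool_rot'];print(o['q'],R.from_quat([q[1],q[2],q[3],q[0]]).as_matrix())"
```

```text
t: 10.68
eef_pos: [0.527, -0.0179, 0.1837]
tool_rot: [0.304, 0.006, 0.953, 0.002]
contact_force: [-0.8, 0.2, -0.3]
gripper_width: 0.7
grasp_force: 0.0
[ 0.57309395  0.14664605 -0.73468942  2.3674193   1.31422059  0.1755775
  0.17620124] [[-8.14789184e-01  1.08255637e-02  5.79656271e-01]
 [ 1.37322417e-02  9.99905511e-01  6.28546939e-04]
 [-5.79594695e-01  8.47211326e-03 -8.14860855e-01]]
```

```bash
python3 -m creep '[[0.4,0,0,-10,0,0,0],[0.4,0,0,-10,0,0,0],[0.4,0,0,-10,0,0,0],[0.4,0,0,-10,0,0,0],[0.4,0,0,-10,0,0,0]]'; python3 -c "
from h import *
o=get_obs();q=o['tool_rot'];print(o['q'],R.from_quat([q[1],q[2],q[3],q[0]]).as_matrix())"
```

```text
t: 11.3
eef_pos: [0.5281, -0.0188, 0.1354]
tool_rot: [0.306, 0.008, 0.952, 0.001]
contact_force: [0.3, -0.2, -1.4]
gripper_width: 0.7
grasp_force: 0.0
[ 0.6128084   0.29434275 -0.81369785  2.40312882  1.92089983  0.29644007
 -0.39943054] [[-0.813078    0.01338579  0.58200085]
 [ 0.01521397  0.99988274 -0.00174238]
 [-0.58195593  0.00743785 -0.81318631]]
```

```bash
python3 -m creep '[[0.4,-4,2,-12,0,-0.04,0],[0.4,-2,1,-12,0,-0.04,0],[0.4,8,0,-10,0,0,0],[0.4,8,0,-10,0,0,0],[0.4,0,0,0,0,0,0]]'; python3 -c "
from h import *
o=get_obs();q=o['tool_rot'];print(o['q'],R.from_quat([q[1],q[2],q[3],q[0]]).as_matrix()[:,2])
p,d=shot('wrist','w4.png')"
```

```text
t: 11.92
eef_pos: [0.5455, -0.0138, 0.0895]
tool_rot: [0.33, 0.002, 0.944, 0.001]
contact_force: [0.1, 0.0, -0.3]
gripper_width: 0.7
grasp_force: 0.0
[ 0.89496501  0.70892071 -1.23857433  2.40976189  2.04593943  0.7444842
 -0.32100931] [ 6.23031132e-01 -4.04503296e-05 -7.82197038e-01]
```

View pics/w4.png

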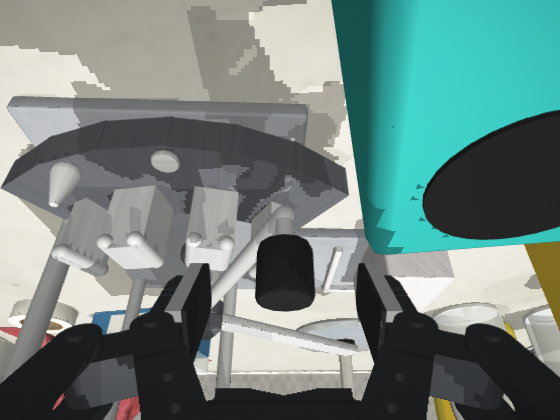

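The knob at (285,270) is centred between the pads, and the cone is visible in the right-hand notch (this view is upside down). I'll advance and close.

```bash
python3 -m creep '[[0.4,5,0,-6,0,0,0],[0.4,4,0,-5,0,0,0],[-1,0,0,0,0,0,0],[-1,0,0,0,0,0,0],[-1,0,0,0,0,0,0]]' 40; python3 -c "
from h import *
o=get_obs();print(o['q'])
q=o['tool_rot'];M=np.array(camera_params('wrist')['mount']);print(o['eef_pos']+R.from_quat([q[1],q[2],q[3],q[0]]).as_matrix()@M[:3,3])"
```

```text
t: 12.6
eef_pos: [0.5542, -0.0135, 0.0794]
tool_rot: [0.331, 0.002, 0.944, 0.002]
contact_force: [-0.0, 1.2, 0.9]
gripper_width: 0.265
grasp_force: 39.0
[ 0.87499809  0.74721642 -1.21799614  2.396555    2.0769118   0.76670073
 -0.32699238]
[ 0.40717875 -0.01315797  0.14249987]
```

```bash
python3 -m creep '[[-1,1,0,7,0,0,0],[-1,2,0,7,0,0,0],[-1,2,0,7,0,0,0],[-1,0,0,0,0,0,0]]'
```

```text
t: 13.1
eef_pos: [0.5598, -0.0152, 0.1006]
tool_rot: [0.331, 0.004, 0.944, 0.001]
contact_force: [7.2, -2.3, -10.9]
gripper_width: 0.27
grasp_force: 42.4
```

```bash
python3 -m creep '[[-1,-5,-13,1,0,0,0],[-1,-4,-13,0,0,0,0],[-1,-2,-14,0,0,0,0],[-1,-2,-14,0,0,0,0],[-1,0,0,0,0,0,0]]'; python3 -c "
from h import *
print(get_obs()['q'])"
```

```text
t: 13.72
eef_pos: [0.5435, -0.0673, 0.1]
tool_rot: [0.329, 0.002, 0.944, 0.002]
contact_force: [-8.5, 2.4, -0.5]
gripper_width: 0.267
grasp_force: 40.8
[ 1.04959542  0.66180785 -1.22564896  2.3954594   2.05509033  0.59729646
 -0.21890887]
```

```bash
python3 -m creep '[[-1,-1,-14,1,0,0,0],[-1,1,-14,0,0,0,0],[-1,2,-13,0,0,0,0],[-1,4,-13,0,0,0,0],[-1,0,0,0,0,0,0]]'; python3 -c "
from h import *
print(get_obs()['q']); p,d=shot('wrist','w5.png')"
```

```text
t: 14.35
eef_pos: [0.5505, -0.1233, 0.1013]
tool_rot: [0.33, 0.003, 0.944, 0.0]
contact_force: [-6.2, -0.6, -2.7]
gripper_width: 0.268
grasp_force: 43.9
[ 1.15042322  0.64963683 -1.17017749  2.3519219   2.07462698  0.47621675
 -0.11951573]
```

View pics/w5.png

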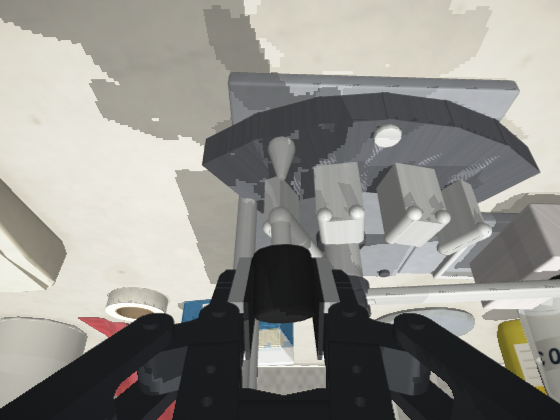

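The knob is still held and the bar is nearly above the cone. I'll finish the swing and lower it.

```bash
python3 -m creep '[[-1,2,-3,0,0,0,0],[-1,-1,0,-7,0,0,0],[-1,-1,0,-7,0,0,0],[-1,-1,0,-7,0,0,0],[-1,0,0,0,0,0,0]]'
```

```text
t: 15.02
eef_pos: [0.5492, -0.1275, 0.0806]
tool_rot: [0.33, 0.004, 0.944, -0.001]
contact_force: [-19.6, -7.0, 16.6]
gripper_width: 0.266
grasp_force: 43.0
```

```bash
python3 -m creep '[[-0.1,0,0,0,0,0,0],[-0.1,0,0,0,0,0,0],[-0.1,0,0,0,0,0,0]]'; python3 -c "
from h import *
print(get_obs()['q'],get_obs()['contact_force']); p,d=shot('wrist','w6.png')"
```

```text
t: 15.4
eef_pos: [0.552, -0.1248, 0.0818]
tool_rot: [0.332, 0.003, 0.943, 0.001]
contact_force: [-0.3, -0.2, -0.7]
gripper_width: 0.45
grasp_force: 0.0
[ 1.14309218  0.72162715 -1.164531    2.35644803  2.14358505  0.5324604
 -0.14402377] [-0.3257891 -0.175733  -0.7111618]
```

View pics/w6.png

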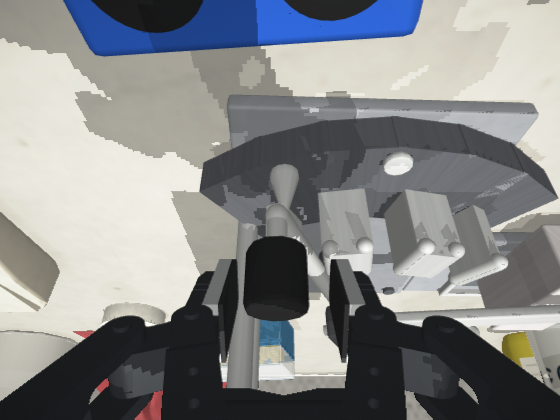

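The knob is released and free of the pads, and the bar sits by the cone. I'll retreat along the tool axis and check numerically.

```bash
python3 -m creep '[[-0.1,-6,0,8,0,0,0],[-0.1,-9,0,12,0,0,0],[-0.1,-9,0,12,0,0,0],[-0.1,-8,0,14,0,0,0],[-0.1,-8,0,20,0,0,0]]'
```

```text
t: 16.08
eef_pos: [0.5105, -0.1241, 0.1475]
tool_rot: [0.331, 0.003, 0.944, 0.002]
contact_force: [0.4, -0.1, 0.1]
gripper_width: 0.448
grasp_force: 0.0
```

```bash
python3 -m creep '[[-0.1,-8,0,25,0,0,0],[-0.1,-8,0,25,0,0.05,0],[-0.1,-8,0,25,0,0.1,0],[-0.1,-8,0,30,0,0.1,0],[-0.1,0,0,30,0,0.1,0]]'; python3 -c "
from h import *
np.set_printoptions(precision=4,suppress=True)
print(get_obs()['q'])
for n,U,V in (('scene',range(300,370),range(240,310)),('top',range(300,400),range(190,245))):
  p,d=shot(n)
  uv=[(u,v) for u in U for v in V if p[v,u].max()<45]
  P=world(n,uv); m=(P[:,2]>.07)&(P[:,2]<.135)&(abs(P[:,1]+.07)<.1)&(P[:,0]<.57)&(P[:,0]>.5); Q=P[m]; print(n,m.sum(), len(Q) and (Q.min(0),Q.max(0),np.median(Q,0)))
P=world('top',[(u,v) for u in range(255,305) for v in range(135,210)]); m=(P[:,2]>.045)&(P[:,2]<.065); P=P[m]
print(len(P), len(P) and (cv2.minAreaRect(P[:,:2].astype(np.float32)*1000),P[:,2].mean()))
"
```

```text
t: 16.7
eef_pos: [0.4945, -0.1558, 0.2105]
tool_rot: [0.267, 0.018, 0.963, -0.041]
contact_force: [-0.1, 0.1, -0.7]
gripper_width: 0.448
grasp_force: 0.0
[ 1.468   0.2296 -1.3496  2.2816  0.7275  0.3264  1.082 ]
scene 0 0
top 87 (array([ 0.5256, -0.1343,  0.0895]), array([ 0.5469, -0.116 ,  0.1072]), array([ 0.5354, -0.1257,  0.1026]))
859 (((678.5628051757812, 58.44913101196289), (76.81861877441406, 99.87157440185547), 87.89839935302734), np.float64(0.05546715667145904))
```

```bash
python3 -c "
from h import *
P=world('top',[(u,v) for u in range(255,305) for v in range(150,210)])
for a,b in ((.63,.645),(.645,.66),(.66,.68)):
  m=(P[:,2]>.048)&(P[:,2]<.0575)&(P[:,0]>a)&(P[:,0]<b);Q=P[m];print(m.sum(),Q.min(0),Q.max(0),Q[:,2].mean())
m=(P[:,2]>.048)&(P[:,2]<.0575);print(P[m][:,0].min())
print(get_obs()['t'],get_obs()['contact_force'])"
```

```text
124 [0.63003137 0.05407484 0.04956084] [0.64494307 0.09835664 0.05747168] 0.05468565976120764
35 [0.64540848 0.05403478 0.05015113] [0.65871528 0.09625662 0.0572584 ] 0.054219709629117596
140 [0.66033484 0.051763   0.05082016] [0.67990642 0.09626181 0.05749889] 0.05511349422933112
0.6287421336645704
16.8 [-0.08304753  0.57465228  0.11705715]
```

The block is unmoved (foot at x ≈ 0.629 m, top 55 mm above the bench, centred at y ≈ 0.075 m), and the knob is at its seated height at the cone notch. I'm handing in.

```bash
python3 -c "
from station import *
print(hand_in())"
```

```text
the job is handed in; nothing more can be done
None
```

I handed the job in after about 17 s of robot time; by my measurements the block lies flat on the bed (overhang about 27 mm) and the lever is seated in the right-hand, cone-marked notch, with the arm clear of everything, but the hand-in returned no verdict.

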